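# Poke a chocolate biscuit out of its mould and put it on the display tray

### The job

Set the metal mould over the demoulding stand's post, feeling for its hole, and press it gently down, fully home on the stand, so that the post goes through the hole in its bottom and pokes the chocolate biscuit up. Then pick the biscuit out, leaving the mould seated on the stand, and lower it, flat, onto the paper disc in the display tray; do not drop it there. Leave the other things where they are.

Things in the scene. Friction and masses are not known exactly. Their poses are not given: they have to be found in the camera images.
- mould_mid (a point): Centre (half-way up, 19 mm above the underside) of the aluminium mould, a loose block 100 (its x) x 62 (its y: grasp across this) x 38 mm tall (z up), about 0.35 kg. In its top is a centred round cavity 43 mm across and 24 mm deep that holds the biscuit.
- mould: The same mould; origin at the centre of its underside. Its floor is 14 mm thick, with a centred access hole 17 mm across, open below. Two small sprung clips in the cavity's +x and -x ends, 2 to 9 mm above the cavity floor, hold the biscuit: it takes about 5 to 15 N from below to push it up, more than the mould's weight gives; once it is some 9 mm up they let go.
- puck_mid (a point): Centre (half-way up) of the biscuit in the mould: a rigid brown chocolate-coated disc 40 mm across, 22 mm tall, 35 g, z up. It starts 2 mm below the mould's top with a gap of 1.5 mm around it. When the mould is fully seated on the stand it stands on the post's end, its upper 16 mm above the mould's top, loosely guided by the cavity.
- stand: The fixed steel demoulding stand; origin at the centre of its underside, z is its column's axis. A round foot 110 mm across, 12 mm high; on it a column 50 mm across with a flat shoulder 40 mm above the table, from which the post rises. The mould is home when its underside lies on the shoulder, post through the hole, at any yaw. Do not push mould or biscuit against it with more than 40 N.
- liner_mid (a point): Centre of a flat white paper disc 54 mm across on the tray's floor, 4 mm above the table: the empty place for the biscuit.
- tray: Fixed clear acrylic display tray 220 (x) x 130 (y) x 16 mm high outside, walls and floor 4 mm; origin at the centre of its underside. Its two places lie about 50 mm either side of the centre along its x: one has the paper disc, the other a finished biscuit.
- sweet_mid (a point): Finished biscuit like the one in the mould, standing in the tray's other place; this point is its centre. A bystander.
- ramekin: Bystander: white ceramic bowl, 72 mm across, 45 mm tall; origin at the centre of its underside.
- palette: Bystander: palette knife 220 mm long, wooden handle 20 mm thick and thin steel blade, lying on the table along its x; origin below its middle.
- jar: Bystander: glass jar with steel cap, 66 mm across, 100 mm tall; origin at the centre of its underside.
- shoulder (a point): Centre of the stand's shoulder (column axis, 40 mm above the table). From it rises a rigid upright post 14 mm across, 32 mm tall, its end bevelled 1.5 mm. The post is clamped on an eccentric brass disc: its axis is 6 mm from this point in an unmeasured direction, new each time; look or feel for it. Lowered off the hole the mould stops on the post's end; on it, 14 mm lower, at the biscuit.
There are look-alikes about, which are no part of the job. Leave any yellow look-alike of the mould alone.

How it is judged (in metres and radians):
On the way, in this order (a step that is already met when the one before it is completed fails the run):
1. the mould is home on the stand's shoulder with the post through its hole, and the biscuit has been poked up at least 12 mm (horizontal distance between mould_mid and shoulder below 0.01 m and height (world z) of mould_mid below 0.0625 m and angle between mould_mid's own z axis and vertical below 0.06 rad and z of puck_mid in the frame of mould_mid above 0.018 m), for 0.2 s.
2. the biscuit is lowered in the fingers to within 5 mm of the tray's floor at the paper disc (horizontal distance between puck_mid and liner_mid below 0.018 m and z of puck_mid in the frame of liner_mid below 0.016 m and contact force between the fingers and puck above 0.5 N), for 0.03 s.
At the end, for the whole second after the job is handed in: The biscuit lies upright and at rest on the tray's floor, its centre within 15 mm of the paper disc's centre (tilt under 0.1 rad); the mould rests fully home on the stand over the post (underside within 3.5 mm of the shoulder, tilt under 0.06 rad, its centre within 10 mm of the column's axis) (horizontal distance between puck_mid and liner_mid below 0.015 m and z of puck_mid in the frame of liner_mid below 0.013 m and angle between puck_mid's own z axis and vertical below 0.1 rad and linear speed of each of puck, mould below 0.02 m/s and horizontal distance between mould_mid and shoulder below 0.01 m and height (world z) of mould_mid below 0.0625 m and angle between mould_mid's own z axis and vertical below 0.06 rad); the robot touches nothing.
It fails at once if the mould is pushed against the stand with more than 40 N (contact force between mould and stand above 40 N).
It fails at once if the biscuit is pushed against the post with more than 40 N (contact force between puck and stand above 40 N).
It fails at once if a bystander is moved more than 20 mm (distance of any of sweet_mid, ramekin, palette, jar from where it was at the start of the episode above 0.02 m).
It also fails if it takes over 72 s, if anything falls off the work surface, if the arm or the gripper's body presses on something with over 40 N, if the wrist force passes 120 N, or if a joint passes its speed limit or range.

### The arm

A 7-joint arm with a two-finger parallel gripper is mounted at the origin on the work surface. World frame = base frame: x ahead of the robot, y to its left, z up, the work surface at z = 0. Lengths are in m, angles in degrees, forces in N, time in s.
With the tool pointing down it reaches from about 0.425 to 0.875 m from the base axis. Payload 4.7 kg.
Tool frame: the origin (TCP) lies on the centre line of the jaws, within the pads' length; the fingertips stand 8 mm ahead of it and the grasp point (between the pads) lies 11 mm behind it; z points along the fingers, y is the direction in which the jaws open and shut (so a half turn about z gives the same grasp; the last joint's range is limited). The gripper opens to 87 mm and grips with 3 to 60 N. Pads are 19 mm wide; open, the fingers measure 117 mm over their backs; the gripper's body (75 mm by 190 mm) begins 51 mm behind the grasp point.
Start: joints at [69.162, 18.392, -4.016, 83.108, 1.295, 78.541, -3.26], TCP at [0.24, -0.604, 0.231] pointing down, gripper open.
Joint ranges: [-163.93, 163.93], [-17.29, 119.83], [-79.2, 71.16], [3.27, 140.29], [-89.18, 269.18], [5.43, 117.66], [-154.24, 154.24]. Speed limits (degrees/s): [147.25, 147.25, 180, 180, 180, 180, 180].

### API

Orientations are given as [roll, pitch, yaw] about the fixed x, y, z axes, in that order (R = Rz(yaw) Ry(pitch) Rx(roll)).
In Python, from cell import env gives the robot as it stands. The module is installed in compiled form; this text tells all that it offers.
- The arm moves only by the tool move_arm, never from a script. Its argument "steps" is a list of rows, each a list of 2 entries, a list of its own where there are three numbers: the shift along the tool's x, y, z in m, then the turn about the tool's z in rad. A call has 1 to 20 rows; each row is the pose to reach, as a shift and turn from the pose commanded when the call began, along the tool's axes at that moment; what a row does not reach only later rows make up. A row lasts 1/8 s, in which the tool goes at most 62.5 mm and 10.7 degrees, less where a joint would pass 70% of its speed; a pose out of reach is approached as far as the arm can. A call with a gripper value outside its range is refused whole. "hand" is the closure, from -1 (fully open) to 1 (shut), set as the call begins (left out, the last holds). The fingers move at their own pace and stop on an object; "squeeze" is the grip in N (left out, the last holds). Time passes only in rows, so rows that repeat a pose let the fingers close. It gives the time, the measured TCP pose, the force and the opening at its end, in the units of the state.
- env.get_obs(): the state, without advancing time (a new reading comes with each control period).
- env.read_camera(name): name is "scene" or "top" or "wrist"; returns (picture, depth): 384x512x3 uint8, red, green, blue; 384x512 float32, m along the optical axis (not along the pixel's ray), 0 where there is no reading.
- env.calibration(name): a dict with "intrinsics" (3x3 intrinsics, pixels), "position" and "orientation" of the camera in the world; the wrist camera has in their place "mount" (4x4, takes a point from camera to tool coordinates, whose origin is the TCP and whose axes are the flange's). Camera axes: x right, y up, looking along -z (the intrinsics and any distortion apply to the point x, -y, -z); pixel columns grow to the right and rows downward; lengths in m; the calibration is good to about 2 mm. A picture is of the moment at which its call begins: read the wrist's pose just before it. calibration takes no time and is no camera call.
- env.sign_off(): hands the job in, once; it reports no verdict.
Trained networks look in the newest picture that a camera, given by its name, has taken for a name from the list of things; names that differ only in an ending like _2 or _b are one class to them, and where a whole thing is asked for, a point or a joint stands for the part that bears it (a point fixed in the world has none). Each returns a list of dicts, best first, with "conf" (0 to 1); they miss things now and then, are a little off and sometimes report something else, mostly with a low value. They report only what shows in the picture. A call takes as long as a camera call. They do not tell look-alikes from the thing itself.
- env.cut_out(camera, query): "region" (384x512 bool, what is visible of it) and "uv" ([column, row] in pixels, amid what is visible of it).
The state is a dict: "time_s": time; "qpos": joint angles; "joint_velocities": joint speeds; "effort": joint torques, N m; "tool_pos": TCP position; "tool_rot": TCP orientation; "force": force on the tool from outside, world axes, zero at the start; "wrist_torque": the same for the moment, N m; "grip_width": finger opening in m.
Only numpy, scipy, OpenCV 4.12 (cv2) and the standard library are available. Lean on these libraries where they do the work, as an engineer would, in place of code of your own. Each camera call takes 0.05 s, during which the arm holds its last target. There are 200 camera calls.

## Working session

There is one attempt and no reset: what is moved stays moved. The work goes in short steps, Python scripts to look and compute and a tool call to move; the robot and the scene stay as the last step left them, time stands still between calls to the robot, and variables do not carry over. Pictures are saved under pics/ and viewed, about 8 in all and at most 12, crops included, and the job is handed in when it is done.

Besides the shell and the picture viewer there is one more tool, called after "Request:" by a JSON object that holds its "name" and its "arguments". move_arm: Moves the arm, as the interface text tells. Its arguments: {"type":"object","properties":{"steps":{"type":"array"},"hand":{"type":"number"},"squeeze":{"type":"number"}},"required":["steps"]}

```bash
mkdir -p pics; cat > h.py <<'E'
from cell import env
import numpy as np, cv2
from scipy.spatial.transform import Rotation as R
def cam(n,o=None):
    c=env.calibration(n);K=np.array(c["intrinsics"])
    if "mount" in c:
        o=o or env.get_obs();T=np.eye(4);T[:3,:3]=R.from_euler("xyz",o["tool_rot"],degrees=True).as_matrix();T[:3,3]=o["tool_pos"]
        M=T@np.array(c["mount"]);return K,M[:3,:3],M[:3,3],c
    ori=np.array(c["orientation"])
    Rm=ori if ori.shape==(3,3) else R.from_euler("xyz",ori,degrees=True).as_matrix() if ori.size==3 else None
    return K,Rm,np.array(c["position"]),c
def pts(K,Rm,p,d):
    v,u=np.mgrid[:d.shape[0],:d.shape[1]]
    x=(u-K[0,2])/K[0,0]*d;y=(v-K[1,2])/K[1,1]*d
    return np.stack([x,-y,-d],-1)@Rm.T+p
def proj(K,Rm,p,P):
    q=(np.atleast_2d(P)-p)@Rm; q=q*[1,-1,-1]; return np.c_[K[0,0]*q[:,0]/q[:,2]+K[0,2],K[1,1]*q[:,1]/q[:,2]+K[1,2]]
def raypt(K,Rm,p,uv,z):
    d=Rm@np.array([(uv[0]-K[0,2])/K[0,0],-(uv[1]-K[1,2])/K[1,1],-1]);return p+d*(z-p[2])/d[2]
def save(n,im): cv2.imwrite("pics/"+n,im[...,::-1])
E
python3 - <<'E'
from h import *
o=env.get_obs();print(o)
for n in["scene","top"]:
    im,d=env.read_camera(n);print(n,env.calibration(n));save(n+"0.png",im);np.savez(n+"0",im=im,d=d)
    K,Rm,p,c=cam(n);P=pts(K,Rm,p,d)
    for q in["mould_mid","puck_mid","stand","liner_mid","tray","sweet_mid","ramekin","palette","jar"]:
        for r in env.cut_out(n,q)[:3]:
            m=r["region"]&(d>0);Q=P[m]
            print(q,round(r["conf"],2),np.round(r["uv"]),m.sum(),np.round(np.median(Q,0),3),np.round(np.percentile(Q,3,axis=0),3),np.round(np.percentile(Q,97,axis=0),3)) if m.sum() else print(q,r["conf"],r["uv"])
E
```

```text
{'time_s': 0.0, 'qpos': array([69.16370101, 18.44099776, -4.01389707, 83.17644565,  1.29401152,
       78.53996773, -3.2601984 ]), 'joint_velocities': array([ 0.15607257,  0.05685422, -0.0144576 , -0.08152094,  0.09219998,
       -0.04754781,  0.03911697]), 'effort': array([-6.21760573e-04, -4.91283453e+01, -4.04180093e-01, -3.12522554e+01,
       -6.37133187e-02,  4.36752336e-02,  1.65656352e-04]), 'tool_pos': array([ 0.23948724, -0.6036843 ,  0.22942578]), 'tool_rot': array([-1.79887771e+02,  5.32060288e-03,  2.16441414e+01]), 'force': array([0.79129823, 0.44538737, 0.12018068]), 'wrist_torque': array([ 0.02431755,  0.0302923 , -0.04951109]), 'grip_width': 0.08740347422609021}
scene {'intrinsics': array([[426.50930128,   0.        , 254.56998231],
       [  0.        , 426.50930128, 192.20758226],
       [  0.        ,   0.        ,   1.        ]]), 'position': array([ 1.31969379, -0.3554944 ,  0.639789  ]), 'orientation': array([51.61393153, -0.68111954, 69.21172487])}
mould_mid 0.9 [152. 189.] 925 [ 0.521 -0.296  0.034] [ 0.44  -0.325  0.001] [ 0.537 -0.266  0.037]
mould_mid 0.74
[... 1764 characters left out ...]
5] [0.592 0.253 0.002] [0.636 0.298 0.008]
liner_mid 0.37 [349. 239.] 259 [ 0.483 -0.296  0.037] [ 0.466 -0.314  0.03 ] [ 0.502 -0.279  0.039]
tray 0.88 [ 93. 204.] 4970 [0.558 0.282 0.005] [0.457 0.213 0.002] [0.667 0.34  0.017]
sweet_mid 0.84 [ 96. 224.] 293 [0.509 0.272 0.026] [0.492 0.255 0.009] [0.525 0.293 0.029]
ramekin 0.68 [177. 114.] 745 [0.784 0.096 0.023] [0.747 0.062 0.005] [0.807 0.123 0.047]
ramekin 0.15 [343. 235.] 1162 [ 0.484 -0.292  0.038] [ 0.436 -0.327  0.006] [ 0.531 -0.266  0.041]
palette 0.68 [246. 114.] 961 [ 0.772 -0.067  0.012] [ 0.68  -0.081  0.   ] [ 0.885 -0.051  0.022]
jar 0.6 [352. 145.] 1017 [ 0.696 -0.3    0.099] [ 0.671 -0.334  0.007] [ 0.726 -0.278  0.103]
```

```bash
python3 - <<'E'
from h import *
a=np.load("scene0.npz")["im"];b=np.load("top0.npz")["im"]
save("a.png",np.hstack([cv2.resize(b[180:300,180:440],(780,360),interpolation=cv2.INTER_CUBIC)]))
save("ab.png",np.vstack([cv2.resize(b[190:300,190:450],(700,296),interpolation=cv2.INTER_CUBIC),cv2.resize(a[100:250,50:420],(700,284),interpolation=cv2.INTER_CUBIC)]))
for n in["top","scene"]:
    z=np.load(n+"0.npz");im,d=z["im"],z["d"];K,Rm,p,c=cam(n);P=pts(K,Rm,p,d)
    env.read_camera(n)
    for r in env.cut_out(n,"mould_mid"):
        m=r["region"]&(abs(P[...,2]-.038)<.006)
        if m.sum()<50: continue
        (cx,cy),s,ang=cv2.minAreaRect((P[m][:,:2]*1000).astype(np.float32));print(n,r["conf"],cx,cy,s,ang,np.median(im[r["region"]],0))
    st=env.cut_out(n,"stand")[0]
    m=(abs(P[...,0]-.487)<.07)&(abs(P[...,1]+.05)<.07)
    for lo,hi in[(.006,.02),(.034,.047),(.06,.085)]:
        Q=P[m&(P[...,2]>lo)&(P[...,2]<hi)]
        if len(Q): print(n,lo,len(Q),Q.min(0).round(3),Q.max(0).round(3),Q.mean(0).round(4))
    l=env.cut_out(n,"liner_mid")[0];Q=P[l["region"]];print("liner",cv2.minEnclosingCircle((Q[:,:2]*1000).astype(np.float32)),Q.mean(0))
E
```

```text
top 0.79 506.2315979003906 -432.5461120605469 (100.73770141601562, 59.8279914855957) 82.1609115600586 [120. 117.  42.]
top 0.6 483.0688781738281 -296.89569091796875 (63.214080810546875, 99.92547607421875) 89.51953887939453 [122. 123. 133.]
top 0.006 1355 [ 0.431 -0.104  0.008] [0.54  0.003 0.017] [ 0.4859 -0.0499  0.0127]
top 0.034 353 [ 0.461 -0.073  0.035] [ 0.51  -0.026  0.045] [ 0.486  -0.0493  0.0408]
top 0.06 32 [ 0.479 -0.061  0.068] [ 0.49  -0.05   0.076] [ 0.4842 -0.0557  0.0725]
liner ((615.1484375, 276.4816589355469), 26.470130920410156) [0.61547353 0.27653253 0.0051878 ]
scene 0.94 486.31005859375 -294.5621032714844 (61.66566467285156, 105.12618255615234) 89.451904296875 [134. 128. 125.]
scene 0.9 507.978515625 -431.8534851074219 (100.65765380859375, 69.26580810546875) 81.48979949951172 [100.  85.  33.]
scene 0.006 634 [ 0.432 -0.102  0.006] [0.546 0.007 0.02 ] [ 0.5025 -0.0531  0.0101]
scene 0.034 175 [ 0.465 -0.073  0.034] [ 0.514 -0.024  0.047] [ 0.4933 -0.0497  0.0378]
scene 0.06 30 [ 0.478 -0.06   0.06 ] [ 0.494 -0.047  0.071] [ 0.4882 -0.0541  0.0663]
liner ((618.5628051757812, 278.6471252441406), 25.067323684692383) [0.61855122 0.27806296 0.00260095]
```

View pics/ab.png

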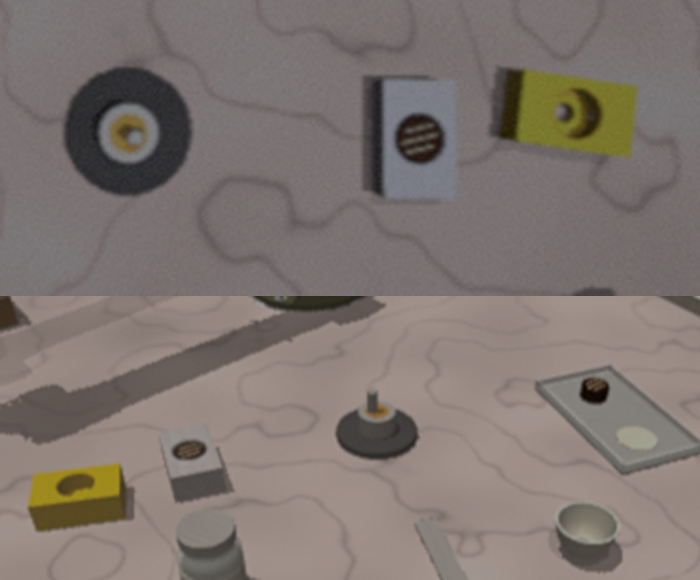

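The picture shows the silver mould with its biscuit (upper crop, about 418,138), the yellow look-alike to its right, and the stand at (128,130). The stand's post is offset up and to the right of the brass disc. Next I go above the mould.

Request:
{"name": "move_arm", "arguments": {"steps": [[[0.02, -0.011, 0], 0.02], [[0.06, -0.035, 0], 0.06], [[0.1, -0.058, 0], 0.1], [[0.15, -0.086, 0], 0.16], [[0.2, -0.115, 0], 0.22], [[0.25, -0.144, 0], 0.28], [[0.29, -0.167, 0], 0.33], [[0.32, -0.184, 0], 0.37], [[0.336, -0.193, 0], 0.386], [[0.341, -0.196, 0], 0.386], [[0.341, -0.196, 0], 0.386]], "hand": -1, "squeeze": 30}}

```text
time_s: 2.78
tool_pos: [0.4841, -0.2966, 0.2306]
tool_rot: [180.0, 0.0, -0.5]
force: [-0.2, -0.7, -0.1]
grip_width: 0.0868
```

```bash
cat > w.py <<'E'
from h import *
import sys
def look(tag):
    o=env.get_obs();im,d=env.read_camera("wrist");save(tag+".png",im);np.savez(tag,im=im,d=d)
    K,Rm,p,c=cam("wrist",o);print(o["time_s"],"tool",o["tool_pos"].round(4),o["tool_rot"].round(2),"F",o["force"].round(1),"w",round(o["grip_width"],4),"cam",p.round(3))
    return im,d,K,Rm,p
E
python3 - <<'E'
from w import *
im,d,K,Rm,p=look("w1");P=pts(K,Rm,p,d);print(env.calibration("wrist")["mount"],K)
for q in["mould_mid","puck_mid"]:
  for r in env.cut_out("wrist",q)[:2]:
    m=r["region"]&(abs(P[...,2]-.037)<.006)
    if m.sum()<50: continue
    print(q,r["conf"],r["uv"],m.sum(),cv2.minAreaRect((P[m][:,:2]*1000).astype(np.float32)),P[m].mean(0),np.median(im[m],0))
E
```

```text
2.775 tool [ 0.4841 -0.2966  0.2306] [ 1.7998e+02  1.0000e-02 -4.6000e-01] F [-0.2 -0.7 -0.1] w 0.0868 cam [ 0.566 -0.297  0.385]
[[ 4.71972099e-04  9.55735382e-01  2.94227219e-01  8.20442799e-02]
 [ 9.99999795e-01 -3.23661695e-04 -5.52760105e-04 -5.74114667e-04]
 [-4.33062310e-04  2.94227419e-01 -9.55735339e-01 -1.54692910e-01]
 [ 0.00000000e+00  0.00000000e+00  0.00000000e+00  1.00000000e+00]] [[318.31232052   0.         259.08378745]
 [  0.         318.31232052 187.1998398 ]
 [  0.           0.           1.        ]]
mould_mid 0.95 [255.8, 147.0] 3859 ((483.61541748046875, -294.9232482910156), (62.12733459472656, 100.27825927734375), 89.86479187011719) [ 0.48606203 -0.29481995  0.03843259] [156. 152. 148.]
mould_mid 0.66 [378.8, 143.2] 4138 ((506.602294921875, -431.7519836425781), (101.02098846435547, 62.141231536865234), 82.43470001220703) [ 0.50797943 -0.43074911  0.03843434] [168. 166.   0.]
puck_mid 0.81 [259.5, 165.7] 933 ((484.4053955078125, -294.69976806640625), (38.09926986694336, 38.44197082519531), 57.407684326171875) [ 0.48482868 -0.29486463  0.0365241 ] [36. 20. 13.]
```

View pics/w1.png

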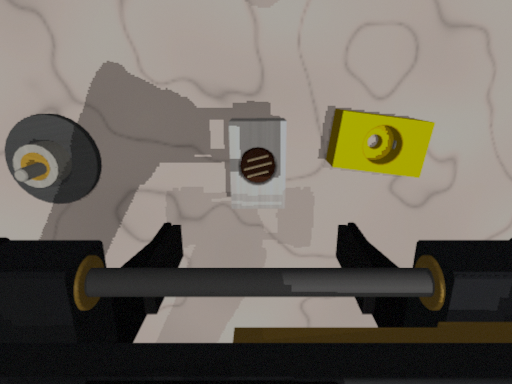

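The wrist view agrees: silver mould at (258,163), stand at the left, yellow look-alike at (380,143). I descend and grasp.

Request:
{"name": "move_arm", "arguments": {"steps": [[[0, -0.002, 0.02], 0], [[0, -0.002, 0.055], 0], [[0, -0.002, 0.095], 0], [[0, -0.002, 0.135], 0], [[0, -0.002, 0.17], 0], [[0, -0.002, 0.195], 0], [[0, -0.002, 0.21], 0], [[0, -0.002, 0.216], 0], [[0, -0.002, 0.216], 0]]}}

```text
time_s: 4.05
tool_pos: [0.4846, -0.2946, 0.0149]
tool_rot: [180.0, -0.0, -0.5]
force: [0.3, 0.1, 0.1]
grip_width: 0.0872
```

Request:
{"name": "move_arm", "arguments": {"steps": [[[0, 0, 0], 0], [[0, 0, 0], 0], [[0, 0, 0], 0], [[0, 0, 0], 0], [[0, 0, 0], 0], [[0, 0, 0], 0], [[0, 0, 0], 0], [[0, 0, 0], 0]], "hand": 1, "squeeze": 40}}

```text
time_s: 5.05
tool_pos: [0.4846, -0.2945, 0.015]
tool_rot: [180.0, -0.0, -0.5]
force: [-0.1, 0.1, 4.8]
grip_width: 0.0615
```

Request:
{"name": "move_arm", "arguments": {"steps": [[[0, 0, -0.008], 0], [[0, 0, -0.025], 0], [[0, 0, -0.05], 0], [[0, 0, -0.08], 0], [[-0.005, -0.02, -0.105], 0], [[-0.01, -0.05, -0.115], 0], [[-0.02, -0.085, -0.115], 0], [[-0.025, -0.12, -0.115], 0], [[-0.03, -0.14, -0.115], 0], [[-0.03, -0.145, -0.115], 0], [[-0.03, -0.145, -0.115], 0], [[-0.03, -0.145, -0.115], 0]]}}

```text
time_s: 6.55
tool_pos: [0.4557, -0.1504, 0.1296]
tool_rot: [180.0, -0.0, -0.6]
force: [-0.6, 0.1, -4.7]
grip_width: 0.0617
```

```bash
python3 - <<'E'
from w import *
im,d,K,Rm,p=look("w2");P=pts(K,Rm,p,d)
for q in["mould_mid","puck_mid","stand"]:
  for r in env.cut_out("wrist",q)[:2]:
    m=r["region"]&(d>0);Q=P[m]
    print(q,r["conf"],r["uv"],m.sum(),Q.mean(0).round(4),Q.min(0).round(3),Q.max(0).round(3))
m=(abs(P[...,0]-.487)<.07)&(abs(P[...,1]+.05)<.07)
for lo,hi in[(.007,.018),(.036,.045),(.05,.068),(.069,.08)]:
    Q=P[m&(P[...,2]>lo)&(P[...,2]<hi)]
    if len(Q): print(lo,len(Q),Q.min(0).round(4),Q.max(0).round(4),Q.mean(0).round(4),cv2.minEnclosingCircle((Q[:,:2]*1000).astype(np.float32)))
E
```

```text
6.55 tool [ 0.4557 -0.1504  0.1296] [ 1.7998e+02 -1.0000e-02 -5.8000e-01] F [-0.6  0.1 -4.7] w 0.0617 cam [ 0.538 -0.151  0.284]
mould_mid 0.67 [259.2, 215.0] 16853 [ 0.4772 -0.1503  0.1508] [ 0.301 -0.217 -0.   ] [ 0.505 -0.082  0.21 ]
puck_mid 0.55 [260.7, 252.5] 2752 [ 0.4623 -0.1503  0.1512] [ 0.433 -0.171  0.13 ] [ 0.489 -0.131  0.21 ]
stand 0.79 [140.6, 149.2] 12252 [ 0.4919 -0.0513  0.0217] [ 0.426 -0.121 -0.001] [0.542 0.012 0.154]
0.007 8405 [ 0.4318 -0.1026  0.007 ] [0.5406 0.0068 0.018 ] [ 0.4927 -0.0502  0.0125] ((486.23284912109375, -47.65896987915039), 55.192291259765625)
0.036 2575 [ 0.4619 -0.0727  0.036 ] [ 0.511  -0.0225  0.0448] [ 0.489  -0.0494  0.0406] ((486.689453125, -47.78473663330078), 25.254701614379883)
0.05 209 [ 0.4787 -0.0605  0.0501] [ 0.4913 -0.0522  0.0679] [ 0.4868 -0.0581  0.0595] ((484.9344177246094, -55.06414031982422), 6.7201361656188965)
0.069 331 [ 0.4775 -0.0605  0.0692] [ 0.4911 -0.0463  0.0742] [ 0.4847 -0.0542  0.0721] ((484.7071533203125, -53.498252868652344), 7.288166046142578)
```

View pics/w2.png

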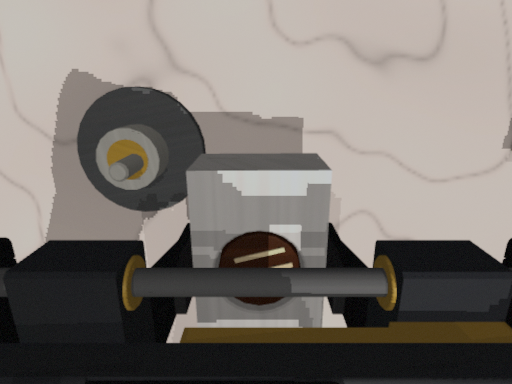

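```bash
python3 - <<'E'
from w import *
z=np.load("w2.npz");im,d=z["im"],z["d"];K,Rm,p,c=cam("wrist");P=pts(K,Rm,p,d)
print(np.median(P[190:215,200:320,2]))
m=(abs(P[...,2]-.1525)<.004)&(P[...,0]>.44)&(abs(P[...,1]+.15)<.05);m[:,:185]=0;m[:,335:]=0
for c in range(200,320,15):
    r=np.where(m[:230,c])[0]; print(c,r.min(),P[r.min(),c].round(4))
for r in(190,205,220): 
    c=np.where(m[r])[0]; print(r,c.min(),c.max(),P[r,c.min()].round(4),P[r,c.max()].round(4))
h=im.astype(int).sum(-1)<150
q=h&m;q[268:]=0;ys,xs=np.where(q);print(len(ys),ys.min(),xs.min(),xs.max())
Q=P[q];print(Q.min(0),Q.max(0))
E
```

```text
0.15296381801205855
200 169 [ 0.505  -0.1241  0.1507]
215 168 [ 0.5049 -0.1303  0.1487]
230 169 [ 0.5051 -0.1371  0.1514]
245 168 [ 0.5048 -0.1434  0.1487]
260 168 [ 0.5048 -0.15    0.1488]
275 169 [ 0.5045 -0.1565  0.1499]
290 168 [ 0.5047 -0.1631  0.1491]
305 168 [ 0.5047 -0.1696  0.1494]
190 188 330 [ 0.4959 -0.1185  0.1518] [ 0.4959 -0.18    0.1535]
205 189 329 [ 0.4897 -0.1189  0.1539] [ 0.4887 -0.1802  0.1527]
220 190 328 [ 0.4825 -0.1187  0.1534] [ 0.482  -0.1799  0.1537]
2078 232 185 334
[ 0.45588756 -0.18447463  0.14850049] [ 0.47514982 -0.11429257  0.15635154]
```

Request:
{"name": "move_arm", "arguments": {"steps": [[[0.005, -0.015, 0], 0], [[0.014, -0.045, 0], 0], [[0.024, -0.078, 0], 0], [[0.0275, -0.092, 0], 0], [[0.0285, -0.096, 0.01], 0], [[0.0285, -0.096, 0.025], 0], [[0.0285, -0.096, 0.035], 0], [[0.0285, -0.096, 0.035], 0], [[0.0285, -0.096, 0.035], 0]]}}

```text
time_s: 7.88
tool_pos: [0.485, -0.0537, 0.0946]
tool_rot: [180.0, -0.0, -0.5]
force: [0.8, 0.8, -5.3]
grip_width: 0.062
```

Request:
{"name": "move_arm", "arguments": {"steps": [[[0, 0, 0.002], 0], [[0, 0, 0.004], 0], [[0, 0, 0.006], 0], [[0, 0, 0.0075], 0], [[0, 0, 0.009], 0], [[0, 0, 0.009], 0]]}}

```text
time_s: 8.62
tool_pos: [0.4848, -0.0532, 0.0854]
tool_rot: [180.0, 0.0, -0.5]
force: [0.6, -0.2, -4.4]
grip_width: 0.062
```

Request:
{"name": "move_arm", "arguments": {"steps": [[[0, 0, 0.001], 0], [[0, 0, 0.002], 0], [[0, 0, 0.003], 0], [[0, 0, 0.003], 0]]}}

```text
time_s: 9.12
tool_pos: [0.4848, -0.0532, 0.0824]
tool_rot: [180.0, 0.0, -0.5]
force: [-0.4, -0.0, -4.9]
grip_width: 0.0615
```

Request:
{"name": "move_arm", "arguments": {"steps": [[[0, 0, 0.001], 0], [[0, 0, 0.002], 0], [[0, 0, 0.003], 0], [[0, 0, 0.004], 0], [[0, 0, 0.005], 0], [[0, 0, 0.006], 0], [[0, 0, 0.007], 0], [[0, 0, 0.007], 0]]}}

```text
time_s: 10.12
tool_pos: [0.4848, -0.0532, 0.0754]
tool_rot: [180.0, 0.0, -0.5]
force: [0.5, -0.4, -4.5]
grip_width: 0.0615
```

The post is in the hole. I now go down onto the biscuit in 1 mm steps.

Request:
{"name": "move_arm", "arguments": {"steps": [[[0, 0, 0.001], 0], [[0, 0, 0.002], 0], [[0, 0, 0.003], 0], [[0, 0, 0.004], 0], [[0, 0, 0.005], 0], [[0, 0, 0.005], 0]]}}

```text
time_s: 10.88
tool_pos: [0.4853, -0.0533, 0.071]
tool_rot: [180.0, -0.1, -0.5]
force: [-1.9, -0.6, 4.1]
grip_width: 0.0618
```

Request:
{"name": "move_arm", "arguments": {"steps": [[[0, 0, 0.001], 0], [[0, 0, 0.002], 0], [[0, 0, 0.003], 0], [[0, 0, 0.003], 0]]}}

```text
time_s: 11.38
tool_pos: [0.4849, -0.0533, 0.0673]
tool_rot: [180.0, -0.0, -0.5]
force: [-0.8, -0.3, 0.9]
grip_width: 0.0617
```

Request:
{"name": "move_arm", "arguments": {"steps": [[[0, 0, 0.001], 0], [[0, 0, 0.002], 0], [[0, 0, 0.003], 0], [[0, 0, 0.003], 0]]}}

```text
time_s: 11.88
tool_pos: [0.484, -0.0531, 0.0635]
tool_rot: [-180.0, 0.1, -0.5]
force: [0.9, 0.2, -3.6]
grip_width: 0.0617
```

Request:
{"name": "move_arm", "arguments": {"steps": [[[0, 0, 0.001], 0], [[0, 0, 0.002], 0], [[0, 0, 0.003], 0], [[0, 0, 0.004], 0], [[0, 0, 0.005], 0], [[0, 0, 0.006], 0], [[0, 0, 0.007], 0], [[0, 0, 0.007], 0]]}}

```text
time_s: 12.88
tool_pos: [0.4848, -0.0532, 0.0575]
tool_rot: [180.0, 0.0, -0.5]
force: [-0.4, -1.2, -4.4]
grip_width: 0.0616
```

Request:
{"name": "move_arm", "arguments": {"steps": [[[0, 0, 0.0005], 0], [[0, 0, 0.001], 0], [[0, 0, 0.0015], 0], [[0, 0, 0.0015], 0]]}}

```text
time_s: 13.38
tool_pos: [0.4848, -0.0532, 0.056]
tool_rot: [180.0, 0.0, -0.5]
force: [0.6, -0.4, -4.4]
grip_width: 0.0616
```

Request:
{"name": "move_arm", "arguments": {"steps": [[[0, 0, 0.0005], 0], [[0, 0, 0.001], 0], [[0, 0, 0.0015], 0], [[0, 0, 0.0015], 0]]}}

```text
time_s: 13.88
tool_pos: [0.4849, -0.0532, 0.0549]
tool_rot: [180.0, 0.0, -0.5]
force: [-2.7, 0.7, 1.2]
grip_width: 0.0618
```

Request:
{"name": "move_arm", "arguments": {"steps": [[[0, 0, 0.0005], 0], [[0, 0, 0.001], 0], [[0, 0, 0.001], 0], [[0, 0, 0.001], 0]]}}

```text
time_s: 14.38
tool_pos: [0.4849, -0.0532, 0.0549]
tool_rot: [180.0, 0.0, -0.5]
force: [-7.3, 0.1, 11.5]
grip_width: 0.0618
```

Request:
{"name": "move_arm", "arguments": {"steps": [[[0, 0, -0.001], 0], [[0, 0, -0.001], 0]]}}

```text
time_s: 14.62
tool_pos: [0.4849, -0.0532, 0.0549]
tool_rot: [180.0, 0.0, -0.5]
force: [-4.0, 0.9, 4.9]
grip_width: 0.0618
```

Request:
{"name": "move_arm", "arguments": {"steps": [[[0, 0, 0], 0], [[0, 0, 0], 0], [[0, 0, 0], 0], [[0, 0, 0], 0], [[0, 0, 0], 0], [[0, 0, -0.01], 0], [[0, 0, -0.03], 0], [[0, 0, -0.055], 0], [[-0.005, 0, -0.08], 0], [[-0.015, 0, -0.1], 0], [[-0.025, 0, -0.11], 0], [[-0.025, 0, -0.11], 0], [[-0.025, 0, -0.11], 0]], "hand": -1}}

```text
time_s: 16.25
tool_pos: [0.4596, -0.053, 0.164]
tool_rot: [-180.0, 0.0, -0.5]
force: [0.8, 0.8, -0.6]
grip_width: 0.0869
```

```bash
python3 - <<'E'
from w import *
im,d,K,Rm,p=look("w3");P=pts(K,Rm,p,d)
for q in["mould_mid","puck_mid"]:
  for r in env.cut_out("wrist",q)[:1]:
    m=r["region"]&(d>0);Q=P[m];zt={"mould_mid":.078,"puck_mid":.094}[q]
    T=P[m&(abs(P[...,2]-zt)<.004)]
    print(q,r["conf"],r["uv"],m.sum(),np.percentile(Q,[2,50,98],axis=0).round(4),len(T))
    if len(T)>20: 
        print(T.mean(0),np.std(T,0),cv2.minAreaRect((T[:,:2]*1000).astype(np.float32)),cv2.minEnclosingCircle((T[:,:2]*1000).astype(np.float32)))
        print("plane slope",np.linalg.lstsq(np.c_[T[:,:2],np.ones(len(T))],T[:,2],rcond=None)[0])
E
```

```text
16.25 tool [ 0.4596 -0.053   0.164 ] [-1.8e+02  4.0e-02 -4.7e-01] F [ 0.8  0.8 -0.6] w 0.0869 cam [ 0.542 -0.053  0.319]
mould_mid 0.94 [255.3, 141.2] 8113 [[ 0.4353 -0.0835  0.049 ]
 [ 0.4973 -0.0531  0.0785]
 [ 0.5336 -0.0228  0.0801]] 7701
[ 0.48842542 -0.05315328  0.07854341] [0.03239836 0.01962877 0.0007164 ] ((483.7578125, -53.082061767578125), (62.05376434326172, 100.58145904541016), 89.85330963134766) ((484.30767822265625, -53.181766510009766), 58.19432067871094)
plane slope [-6.15540148e-06 -2.36902029e-05  7.85451535e-02]
puck_mid 0.93 [261.9, 164.9] 2364 [[ 0.4676 -0.0702  0.0803]
 [ 0.4867 -0.0528  0.0945]
 [ 0.5038 -0.0358  0.0962]] 2224
[ 0.48566879 -0.05295351  0.09455953] [0.0099181  0.00967007 0.00086161] ((485.0345764160156, -52.70484924316406), (37.9583740234375, 39.25056076049805), 89.81114196777344) ((484.6918640136719, -52.926631927490234), 19.97637176513672)
plane slope [-0.01106998  0.00091539  0.09998434]
```

View pics/w3.png

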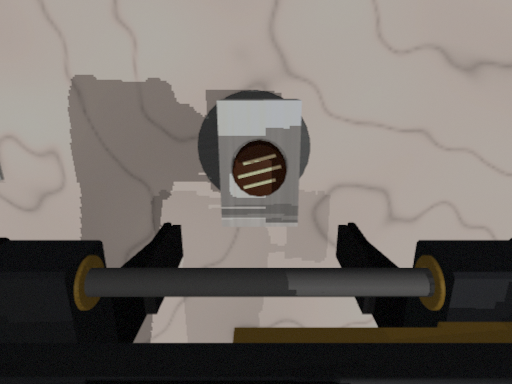

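The mould is seated level, with its top at z 0.0785 all over. The biscuit stands up at z 0.0946, around pixel (260,168). Next I grasp the biscuit just above the mould's top.

Request:
{"name": "move_arm", "arguments": {"steps": [[[0.01, 0, 0.01], 0], [[0.02, 0, 0.03], 0], [[0.0255, 0, 0.05], 0], [[0.0255, 0, 0.065], 0], [[0.0255, 0, 0.073], 0], [[0.0255, 0, 0.075], 0], [[0.0255, 0, 0.075], 0]]}}

```text
time_s: 17.27
tool_pos: [0.4857, -0.0533, 0.0899]
tool_rot: [180.0, -0.0, -0.5]
force: [0.1, -0.7, 0.5]
grip_width: 0.0872
```

Request:
{"name": "move_arm", "arguments": {"steps": [[[0, 0, 0], 0], [[0, 0, 0], 0], [[0, 0, 0], 0], [[0, 0, 0], 0], [[0, 0, 0], 0], [[0, 0, 0], 0], [[0, 0, 0], 0], [[0, 0, 0], 0]], "hand": 1, "squeeze": 15}}

```text
time_s: 18.27
tool_pos: [0.4854, -0.0532, 0.0895]
tool_rot: [180.0, 0.0, -0.5]
force: [-0.0, -0.3, -0.0]
grip_width: 0.0395
```

Request:
{"name": "move_arm", "arguments": {"steps": [[[0, 0, -0.005], 0], [[0, 0, -0.015], 0], [[0, 0, -0.03], 0], [[0, 0, -0.05], 0], [[0.005, -0.015, -0.06], 0], [[0.015, -0.045, -0.06], 0], [[0.027, -0.085, -0.06], 0], [[0.04, -0.13, -0.06], 0], [[0.054, -0.175, -0.06], 0], [[0.068, -0.22, -0.06], 0], [[0.082, -0.265, -0.06], 0], [[0.094, -0.3, -0.06], 0], [[0.101, -0.322, -0.06], 0], [[0.104, -0.331, -0.06], 0], [[0.104, -0.331, -0.06], 0], [[0.104, -0.331, -0.06], 0], [[0.104, -0.331, -0.06], 0]]}}

```text
time_s: 20.4
tool_pos: [0.5923, 0.2756, 0.1496]
tool_rot: [179.9, -0.0, -0.6]
force: [-0.1, 0.4, 0.9]
grip_width: 0.0393
```

```bash
python3 - <<'E'
from w import *
im,d,K,Rm,p=look("w4");P=pts(K,Rm,p,d)
for q in["liner_mid","puck_mid","tray","sweet_mid"]:
  for r in env.cut_out("wrist",q)[:2]:
    m=r["region"]&(d>0);Q=P[m]
    print(q,r["conf"],np.round(r["uv"]),m.sum(),np.percentile(Q,[1,50,99],axis=0).round(4).tolist(),cv2.minEnclosingCircle((Q[:,:2]*1000).astype(np.float32)))
    if q=="puck_mid":print("slope",np.linalg.lstsq(np.c_[Q[:,:2],np.ones(len(Q))],Q[:,2],rcond=None)[0])
E
```

```text
20.4 tool [0.5923 0.2756 0.1496] [ 1.7995e+02 -1.0000e-02 -5.7000e-01] F [-0.1  0.4  0.9] w 0.0393 cam [0.674 0.275 0.304]
liner_mid 0.86 [258. 150.] 2489 [[0.5917, 0.2529, 0.0036], [0.6174, 0.2783, 0.0051], [0.6418, 0.3033, 0.0068]] ((616.3438720703125, 278.4144287109375), 27.3559627532959)
puck_mid 0.88 [263. 240.] 3937 [[0.5834, 0.2562, 0.1343], [0.5992, 0.2755, 0.1543], [0.6116, 0.2944, 0.1562]] ((556.4414672851562, 275.30010986328125), 70.42527770996094)
slope [ 0.59386449  0.04278524 -0.21567962]
tray 0.56 [240. 177.] 16719 [[0.4554, 0.2164, 0.003], [0.61, 0.2839, 0.0048], [0.6724, 0.3447, 0.0176]] ((563.8495483398438, 280.2628479003906), 125.5229721069336)
```

View pics/w4.png

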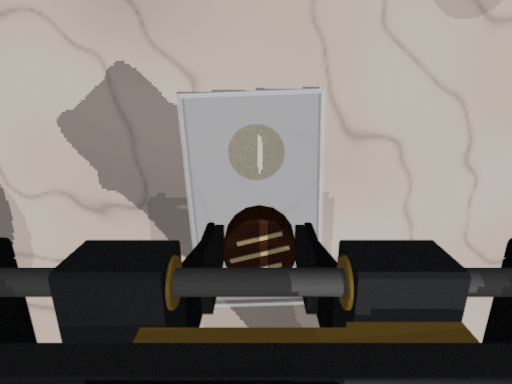

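The biscuit is level in the fingers at (260,240), and the paper disc at (257,152) is clear. I go over the disc and down.

Request:
{"name": "move_arm", "arguments": {"steps": [[[0.008, -0.001, 0.005], 0], [[0.02, -0.003, 0.025], 0], [[0.0245, -0.003, 0.05], 0], [[0.0245, -0.003, 0.075], 0], [[0.0245, -0.003, 0.095], 0], [[0.0245, -0.003, 0.11], 0], [[0.0245, -0.003, 0.118], 0], [[0.0245, -0.003, 0.123], 0], [[0.0245, -0.003, 0.125], 0], [[0.0245, -0.003, 0.126], 0], [[0.0245, -0.003, 0.126], 0]]}}

```text
time_s: 22.02
tool_pos: [0.6169, 0.2798, 0.024]
tool_rot: [-180.0, -0.0, -0.5]
force: [0.5, -0.4, -0.1]
grip_width: 0.0393
```

Request:
{"name": "move_arm", "arguments": {"steps": [[[0, 0, 0.0005], 0], [[0, 0, 0.001], 0], [[0, 0, 0.0015], 0], [[0, 0, 0.0015], 0]]}}

```text
time_s: 22.52
tool_pos: [0.6166, 0.2797, 0.0219]
tool_rot: [180.0, 0.0, -0.5]
force: [0.3, 0.6, 0.1]
grip_width: 0.0397
```

Request:
{"name": "move_arm", "arguments": {"steps": [[[0, 0, 0.0003], 0], [[0, 0, 0.0006], 0], [[0, 0, 0.0009], 0], [[0, 0, 0.0009], 0]]}}

```text
time_s: 23.02
tool_pos: [0.6166, 0.2798, 0.0216]
tool_rot: [180.0, -0.0, -0.5]
force: [-2.5, -1.1, 3.9]
grip_width: 0.0392
```

Request:
{"name": "move_arm", "arguments": {"steps": [[[0, 0, -0.0003], 0], [[0, 0, -0.0003], 0]]}}

```text
time_s: 23.28
tool_pos: [0.6167, 0.2797, 0.0216]
tool_rot: [180.0, -0.0, -0.5]
force: [-1.0, -0.7, 4.0]
grip_width: 0.0394
```

Request:
{"name": "move_arm", "arguments": {"steps": [[[0, 0, 0], 0], [[0, 0, 0], 0], [[0, 0, 0], 0], [[0, 0, 0], 0], [[0, 0, 0], 0], [[0, 0, -0.005], 0], [[0, 0, -0.02], 0], [[0, 0, -0.045], 0], [[-0.01, 0, -0.07], 0], [[-0.025, 0, -0.1], 0], [[-0.04, 0, -0.13], 0], [[-0.045, 0, -0.15], 0], [[-0.045, 0, -0.15], 0], [[-0.045, 0, -0.15], 0]], "hand": -0.35}}

```text
time_s: 25.02
tool_pos: [0.5718, 0.2794, 0.1704]
tool_rot: [180.0, 0.1, -0.5]
force: [-0.1, 0.3, 0.9]
grip_width: 0.0591
```

```bash
python3 - <<'E'
from w import *
im,d,K,Rm,p=look("w5");P=pts(K,Rm,p,d)
m=(abs(P[...,0]-.617)<.03)&(abs(P[...,1]-.279)<.03)&(abs(P[...,2]-.026)<.004);T=P[m]
print("puck",len(T),T.mean(0),cv2.minEnclosingCircle((T[:,:2]*1000).astype(np.float32)),np.linalg.lstsq(np.c_[T[:,:2],np.ones(len(T))],T[:,2],rcond=None)[0])
v=[cv2.resize(im[80:250,120:400],(466,283))]
im,d=env.read_camera("top");K,Rm,p,c=cam("top");P=pts(K,Rm,p,d)
m=(abs(P[...,0]-.485)<.06)&(abs(P[...,1]+.053)<.04);
for z in(.079,.095):
    T=P[m&(abs(P[...,2]-z)<.006)]
    if len(T)>5: print(z,len(T),T.mean(0),T.min(0),T.max(0),np.linalg.lstsq(np.c_[T[:,:2],np.ones(len(T))],T[:,2],rcond=None)[0])
save("fin.png",np.vstack([cv2.resize(im,(466,350))]+v))
for q in["sweet_mid","ramekin","palette","jar"]:
    for r in env.cut_out("top",q)[:1]: print(q,r["conf"],np.median(P[r["region"]&(d>0)],0).round(3))
E
```

```text
25.025 tool [0.5718 0.2794 0.1704] [ 1.7995e+02  6.0000e-02 -5.1000e-01] F [-0.1  0.3  0.9] w 0.0591 cam [0.654 0.279 0.325]
puck 1406 [0.61641397 0.27972202 0.02661452] ((615.8585205078125, 279.934814453125), 19.9078311920166) [-0.00288756 -0.00161898  0.02884732]
0.079 1054 [ 0.48336736 -0.05510136  0.0786941 ] [ 0.43457414 -0.08640677  0.07321838] [ 0.5330497  -0.02432498  0.08256482] [-9.44513128e-05  2.37856981e-04  7.87528563e-02]
ramekin 0.87 [0.784 0.097 0.023]
palette 0.86 [ 0.772 -0.067  0.012]
jar 0.88 [ 0.697 -0.3    0.099]
```

View pics/fin.png

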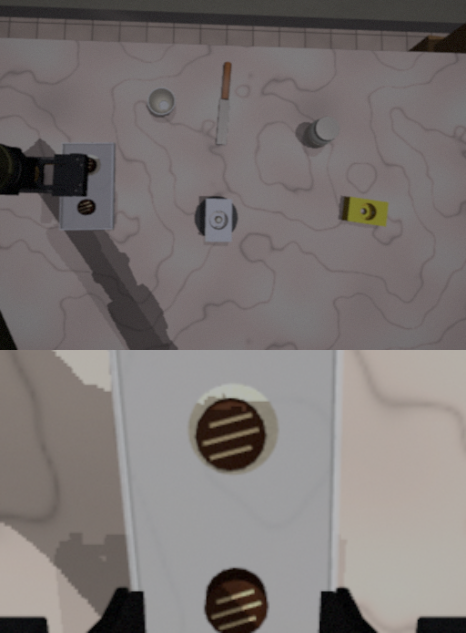

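The biscuit stands flat on the paper disc (lower part, about 232,435). The empty mould is level on the stand (upper part, about 218,219), and the gripper is clear.

```bash
python3 -c "
from cell import env
print(env.sign_off())"
```

```text
the job is handed in; nothing more can be done
None
```

The biscuit is on the paper disc, the mould is home on the stand, and the job is handed in at about 25 s of robot time. The sign-off itself gives no verdict.

- **Seating the mould:** I located the post with the wrist camera and it went into the hole on the first try. The biscuit resisted with about 9 N before the clips let go. I then pressed the mould onto the shoulder with about 16 N.
- **Placing the biscuit:** I picked it off the post with 15 N and lowered it until it touched the tray floor at about 4 N. Only then did I release it and back away.

**Last checks:**
- **Biscuit:** level to within 0.003 rad. Its centre is about 1.5 mm from the paper disc's centre as the wrist camera measured it.
- **Mould:** its top is level at z 0.0787, against 0.078 when fully home. Its centre is about 6 mm from the column's axis by the wrist camera (limit 10 mm). The top camera puts it at about the same distance.
- **Other things:** the ramekin, palette knife and jar read within 1 mm of where they started. The finished biscuit was not found by the network in the last top picture, because the arm partly blocked that view. In the wrist picture it stands in its place, but I did not measure it. I never went near the yellow look-alike.

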